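# Slide the heavy punch crate home into its corner stop

### The job

The small plywood crate with two jars of steel punches is heavy and top-heavy: push it low down, near its base, so that it slides over the bench without tipping, until it sits flat against both the back rail and the side rail of the dark wooden corner stop. Push it only from outside on its wooden walls with the fingers - do not grip, lift or reach into the crate or its jars - then take the hand away and leave everything else on the bench where it stands.

Things in the scene. Friction and masses are not known exactly. Their poses are not given: they have to be found in the camera images.
- crate: Plywood crate, 0.7 to 1.15 kg, outside 120 mm along its x, 160 mm along its y; upright walls 9 mm thick from 10 to 64 mm above the bench. It stands on two rubber runners (see crate_low). Origin: centre of the underside, on the bench; z up. At the start its x is within 0.2 rad of the stop's x; it stands 4 to 9 cm short of the back rail and 8 to 17 cm from the side rail, on its -y side.
- crate_low (a point): Point on the middle of the crate's near long side (its -x face), 25 mm above the bench. The crate stands on two black runners 10 mm high along its y, whose outer edges are only 34 mm from its middle. Sliding takes about 4 to 8 N. Pushed on the jars above the walls (about 90 mm up or more) along its x it tips; pushed on the walls near the base, below 40 mm, it slides.
- crate_jars (a point): Point midway between the tops of the glass of the two jars of punches, 113 mm above the bench over the crate's centre. The jars, 64 and 60 mm across, are wedged firmly in the crate side by side along its y, about 28 mm in from the long sides and 13 mm from the ends; the punches in them reach 179 mm.
- corner_stop: L-shaped corner stop fixed to the bench: two dark wooden rails 24 mm wide and 24 mm high with brass screws. Origin: inner corner of the L at bench height. The back rail's inner face is the plane x = 0 of its frame, from the corner to y = -0.246; the side rail's is the plane y = 0, from the corner to x = -0.12. The crate belongs on the -x, -y side. Its yaw is -0.08 to 0.26 rad.
- crate_home (a point): Where the crate's origin is when it sits flat against both rails: at x = -0.06, y = -0.08 in the frame of the corner stop, at bench height. The crate's x and y are then parallel to the stop's.
- glue_bottle: Bystander: white glue bottle with red cap, 35x47x90 mm, loose. Origin: centre of the underside.
- tea_bottle: Bystander: small drink bottle with yellow label, 63 mm across, 158 mm high, loose. Origin: centre of the underside.
- wax_tin: Bystander: small round tin with dark lid, 37 mm across, 26 mm high, loose. Origin: centre of the underside.
- water_tub: Bystander: whitish round tub, 74 mm across, 34 mm high, loose. Origin: centre of the underside.
- wood_tongs: Bystander: small wooden tongs lying flat, 31x84x9 mm, loose. Origin: centre of the underside.
- screwdriver: Bystander: blue-handled screwdriver lying flat, 202 mm long along its y, 28 mm thick, loose. Origin: centre of the underside.
Things that resemble listed ones, but are neither listed nor needed, are in the scene too. Of the things that look like the crate, the larger one is meant.

How it is judged:
At the end, for the whole second after the job is handed in: The crate stands upright (within 0.03 rad) and still on the bench in the corner, within 6 mm of the back rail and 7 mm of the side rail at its middle, and square to the stop within 0.05 rad (x of crate in the frame of corner_stop between -0.066 and -0.054 m and y of crate in the frame of corner_stop between -0.087 and -0.073 m and angle between the x axis of crate and the x axis of corner_stop, either way round below 0.05 rad and angle between crate's own z axis and vertical below 0.03 rad and height (world z) of crate below 0.004 m and linear speed of crate below 0.01 m/s and angular speed of crate below 0.05 rad/s); the robot touches nothing.
It fails at once if the crate tips by more than 0.17 rad (10 degrees) (angle between crate's own z axis and vertical above 0.17 rad).
It fails at once if the crate is lifted off the bench (height (world z) of crate above 0.012 m).
It fails at once if the crate or a jar is gripped or reached into (the point between the fingers comes within the crate's outline, lower than 150 mm) (x of the grasp point in the frame of crate between -0.059 and 0.059 m and y of the grasp point in the frame of crate between -0.079 and 0.079 m and z of the grasp point in the frame of crate below 0.15 m).
It fails at once if another thing on the bench is moved by more than 30 mm (distance of any of glue_bottle, tea_bottle, wax_tin, water_tub, wood_tongs, screwdriver from where it was at the start of the episode above 0.03 m).
It also fails if it takes over 61 s, if anything falls off the work surface, if the arm or the gripper's body presses on something with over 40 N, if the wrist force passes 120 N, or if a joint passes its speed limit or range.

### The arm

A 6-joint arm with a two-finger parallel gripper is mounted at the origin on the work surface; the furniture and walls round the work are solid. World frame = base frame: x ahead of the robot, y to its left, z up, the work surface at z = 0. Lengths are in m, angles in rad, forces in N, time in s.
With the tool pointing down it reaches from about 0.225 to 0.875 m from the base axis. Payload 3.4 kg.
Tool frame: the origin (TCP) lies midway between the tips of the shut fingers; the grasp point (between the pads) lies 19 mm behind it (manip.grip_point_offset is the distance from the TCP to the grasp point, in m); x points along the fingers, y is the direction in which the jaws open and shut, and the axes are right-handed (so a half turn about x gives the same grasp; the last joint's range is limited). The gripper opens to 85 mm and grips with 20 to 120 N. Pads are 22 mm wide; open, the fingers measure 114 mm over their backs; the gripper's body (76 mm by 85 mm) begins 54 mm behind the grasp point. The pads swing forward as they close: fully open they stand 13 mm farther back than shut.
Start: joints at [1.063, 0.276, 1.505, -0, 1.361, -0.121], TCP at [0.217, 0.533, 0.231] pointing down, gripper open.
Joint ranges: [-2.89, 2.89], [-0.75, 2.08], [0.22, 2.7], [-1.18, 4.32], [0.11, 2.71], [-2.7, 2.7]. Speed limits (rad/s): [2.57, 2.57, 3.14, 3.14, 3.14, 3.14].

### API

Orientations are given as a unit quaternion [w, x, y, z].
In Python, from rig import manip gives the robot as it stands.
- The arm moves only by the shell command python3 -m crank 'ROWS' [FORCE]. ROWS is a JSON object of lists of equal length, an entry for each row: "grip": the opening, from 0 (shut) to 1 (fully open); "slide": the shift along the world's x, y, z in cm, a list of three; "roll": the turn about the world's z in degrees. In form: {"grip": [grip, ...], "slide": [[dx, dy, dz], ...], "roll": [roll, ...]}. A call has 1 to 20 rows; each row is the pose to reach, as a shift and turn from the pose commanded when the call began; what a row does not reach only later rows make up. A row lasts 1/10 s, in which the tool goes at most 50 mm and 8.59 degrees, less where a joint would pass 70% of its speed; a pose out of reach is approached as far as the arm can. A call with a gripper value outside its range is refused whole. The fingers move at their own pace and stop on an object; FORCE is the grip in N (left out, the last holds). Time passes only in rows, so rows that repeat a pose let the fingers close. It gives the time, the measured TCP pose, the force and the opening at its end, in the units of the state.
- manip.get_state(): the state, without advancing time (a new reading comes with each control period).
- manip.get_image(name): name is "scene" or "top" or "wrist"; returns a dict with "frame" (400x640x3 uint8, red, green, blue), "K" (3x3 intrinsics, pixels), "R" (3x3) and "t" (3): a world point X has camera coordinates R X + t. Camera axes: x right, y down, z forward; pixel columns grow to the right and rows downward; lengths in m; the calibration is good to about 2 mm. A picture is of the moment at which its call begins. There is no depth.
- manip.sign_off(): hands the job in, once; it reports no verdict.
The state is a dict: "clock": time; "qpos": joint angles; "qd": joint speeds; "effort": joint torques, N m; "position": TCP position; "ee_rot": TCP orientation; "contact_force": force on the tool from outside, world axes, zero at the start; "moment": the same for the moment, N m; "width": finger opening in m.
Only numpy, scipy, OpenCV 4.12 (cv2) and the standard library are available. Lean on these libraries where they do the work, as an engineer would, in place of code of your own. Each camera call takes 0.05 s, during which the arm holds its last target. There are 200 camera calls.

## Working session

There is one attempt and no reset: what is moved stays moved. The work goes in short steps, Python scripts to look and compute and a shell command to move; the robot and the scene stay as the last step left them, time stands still between calls to the robot, and variables do not carry over. Pictures are saved under pics/ and viewed, on a budget of 10 in all, crops included, one or two more only if the job needs it, and the job is handed in when it is done.

```bash
mkdir -p pics; cat > h.py <<'E'
import numpy as np, cv2
from rig import manip
def snap(n,f):
    d=manip.get_image(n); cv2.imwrite('pics/'+f,cv2.cvtColor(d['frame'],cv2.COLOR_RGB2BGR))
    np.savez('pics/'+f+'.npz',**d); return d
def ray(d,u,v,z):
    K,R,t=d['K'],d['R'],d['t']; c=-R.T@t; r=R.T@np.linalg.inv(K)@[u,v,1]; return c+r*(z-c[2])/r[2]
def proj(d,X):
    p=d['K']@(d['R']@np.array(X)+d['t']); return p[:2]/p[2]
E
python3 - <<'E'
from h import *
for n in('top','scene'):
    d=snap(n,n+'1.png'); print(n,-d['R'].T@d['t'],d['K'][0,0])
print(manip.get_state())
E
```

```text
top [ 0.30821424 -0.03868467  1.33546307] 378.68067438144686
scene [1.43929887 0.5656069  0.83974697] 428.98861649134
{'clock': 0.1, 'qpos': array([ 1.06298584e+00,  2.76488588e-01,  1.50599614e+00, -5.46161597e-07,
        1.36068975e+00, -1.20983171e-01]), 'qd': array([ 0.00176404, -0.00209219, -0.00267069, -0.00156656, -0.00089038,
        0.00027474]), 'effort': array([ 2.67488140e-03, -4.17694616e+01, -2.46405315e+01, -4.43292229e-04,
        5.77058803e-03,  6.03253238e-05]), 'position': array([0.21668823, 0.53210558, 0.23055497]), 'ee_rot': array([ 0.69374896,  0.13538102,  0.69409449, -0.13644483]), 'contact_force': array([1.05146687, 0.57551773, 0.09563862]), 'moment': array([-0.02510191, -0.04504381,  0.0344708 ]), 'width': 0.08537900461742093}
```

View pics/top1.png

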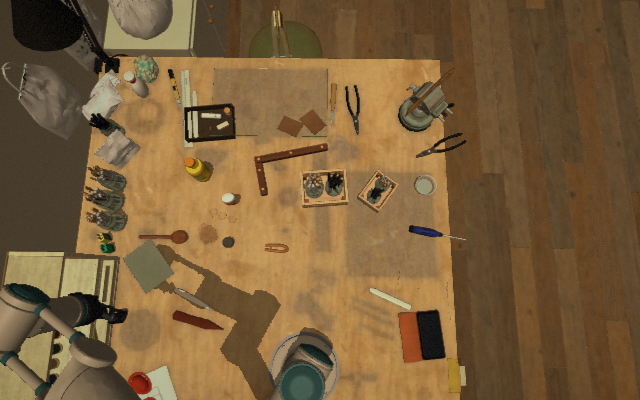

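View pics/scene1.png

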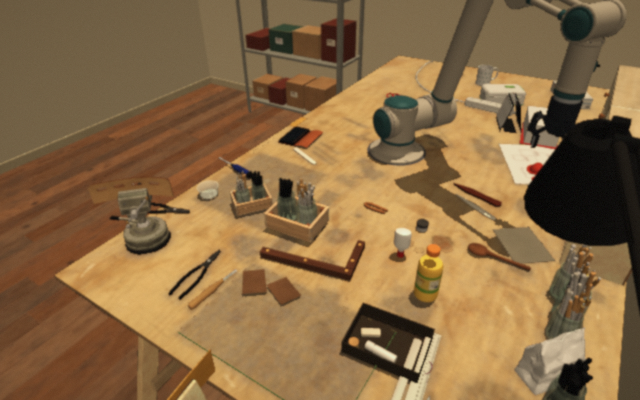

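```bash
python3 - <<'E'
import cv2
a=cv2.imread('pics/top1.png')[130:265,220:420]
cv2.imwrite('pics/c1.png',cv2.resize(a,None,fx=4,fy=4,interpolation=cv2.INTER_CUBIC))
E
```

```text
(no output)
```

View pics/c1.png

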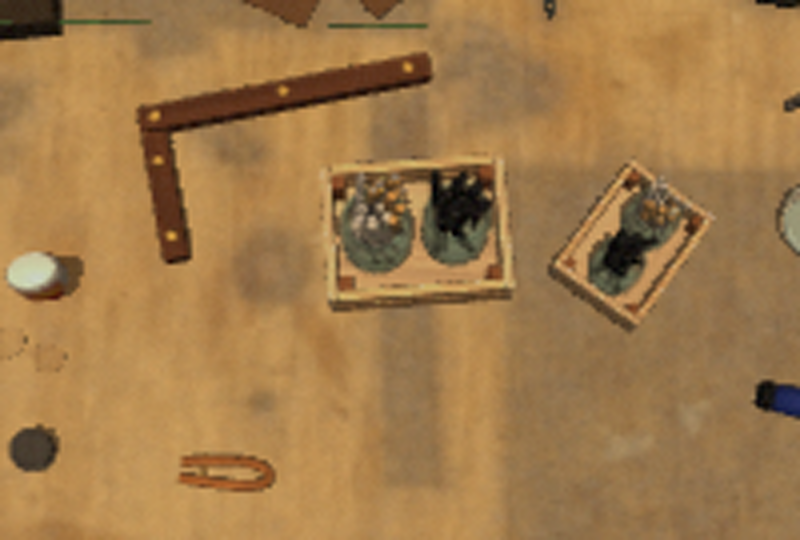

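```bash
cat >> h.py <<'E'
def load(f): return dict(np.load('pics/'+f+'.npz'))
def C(d,pts,z): return np.array([ray(d,220+(u+.5)/4-.5,130+(v+.5)/4-.5,z)[:2] for u,v in pts])
E
python3 - <<'E'
from h import *
np.set_printoptions(precision=4,suppress=True)
d=load('top1.png')
s=C(d,[(170,131),(431,79),(190,258)],.024); print('stop',s)
yb=s[0]-s[1]; a=np.arctan2(-yb[0],yb[1]); xs=s[0]-s[2]; print('yaw',a,np.arctan2(xs[1],xs[0]),np.linalg.norm(yb),np.linalg.norm(xs))
c=C(d,[(326,170),(498,158),(513,287),(330,297)],.064); print('crate',c,c.mean(0))
print([np.linalg.norm(c[i]-c[(i+1)%4]) for i in range(4)])
y=(c[0]-c[1])+(c[3]-c[2]);x=(c[0]-c[3])+(c[1]-c[2]);print('yaw',np.arctan2(-y[0],y[1]),np.arctan2(x[1],x[0]))
R=np.array([[np.cos(a),-np.sin(a)],[np.sin(a),np.cos(a)]])
print('crate in stop',(c.mean(0)-s[0])@R)
m=C(d,[(550,268),(632,160),(713,213),(632,325)],.05);print('small in stop',(m-s[0])@R, m)
print('glue,tin,tongs',C(d,[(32,290),(33,448),(228,472)],.01))
E
```

```text
stop [[ 0.6989  0.1595]
 [ 0.75   -0.075 ]
 [ 0.5824  0.1375]]
yaw 0.21488178667800423 0.186232980624916 0.24000660905716645 0.11850901838862597
crate [[ 0.6531  0.0169]
 [ 0.6653 -0.1324]
 [ 0.5512 -0.1446]
 [ 0.5411  0.0117]] [ 0.6027 -0.0621]
[np.float64(0.14981647485965707), np.float64(0.11471608998832528), np.float64(0.15657747691346507), np.float64(0.11208403494858357)]
yaw 0.07267115617919939 0.07723343877894456
crate in stop [-0.1412 -0.196 ]
small in stop [[-0.197  -0.3024]
 [-0.1173 -0.3948]
 [-0.1783 -0.4529]
 [-0.2602 -0.3602]] [[ 0.5709 -0.178 ]
 [ 0.6685 -0.2513]
 [ 0.6212 -0.321 ]
 [ 0.5215 -0.2479]]
glue,tin,tongs [[0.555  0.2788]
 [0.415  0.2703]
 [0.3956 0.0999]]
```

```bash
python3 - <<'E'
from h import *
from scipy.spatial.transform import Rotation as Ro
s=manip.get_state();M=Ro.from_quat(s['ee_rot'],scalar_first=True).as_matrix()
print(M.round(3)); a=np.degrees(np.arctan2(M[1,1],M[0,1])); print('tool y angle',a,'turn to stop x (.2):',[(11.5-a+90*k+180)%360-180 for k in range(4)])
for nm,p in (('fwd',(.446,-.101)),('side',(.71,-.198))): print(nm,(np.array(p)-s['position'][:2])*100)
E
```

```text
[[-0.001  0.377  0.926]
 [-0.001  0.926 -0.377]
 [-1.    -0.002 -0.   ]]
tool y angle 67.83644227813608 turn to stop x (.2): [np.float64(-56.336442278136076), np.float64(33.663557721863924), np.float64(123.66355772186392), np.float64(-146.33644227813608)]
fwd [ 22.93117695 -63.3105584 ]
side [ 49.33117695 -73.0105584 ]
```

```bash
python3 -m crank '{"grip":[1,1,1,1,1,1,1,1,1,1,1,1,1,1,1,1,1,1],"slide":[[2,-4,0],[4,-8,0],[6,-12,0],[8,-16,0],[9,-20,0],[11,-25,0],[13,-30,0],[15,-35,0],[16,-40,0],[18,-45,0],[20,-50,0],[21,-55,0],[22,-60,0],[22.9,-63.3,0],[22.9,-63.3,-5],[22.9,-63.3,-10],[22.9,-63.3,-14],[22.9,-63.3,-14]],"roll":[-4,-8,-12,-16,-20,-24,-28,-32,-36,-40,-44,-48,-52,-56.3,-56.3,-56.3,-56.3,-56.3]}'
python3 - <<'E'
from h import *
snap('wrist','w1.png'); snap('top','top2.png'); d=snap('scene','scene2.png')
print(manip.get_state()['position'],manip.get_state()['qpos'])
a=cv2.imread('pics/scene2.png')[130:270,180:400]; b=cv2.imread('pics/top2.png')[130:270,220:440]
cv2.imwrite('pics/c2.png',cv2.resize(np.vstack([a,b]),None,fx=2.1,fy=2.1,interpolation=cv2.INTER_CUBIC))
E
```

```text
clock: 1.9
position: [0.4411, -0.0989, 0.0867]
ee_rot: [0.543, 0.446, 0.552, -0.449]
contact_force: [-1.2, 0.8, 0.4]
width: 0.0851
[ 0.44723657 -0.10086023  0.09272235] [-3.73796725e-01  2.30005080e-01  1.95710375e+00  4.71580384e-05
  9.51982993e-01 -5.75474156e-01]
```

View pics/c2.png

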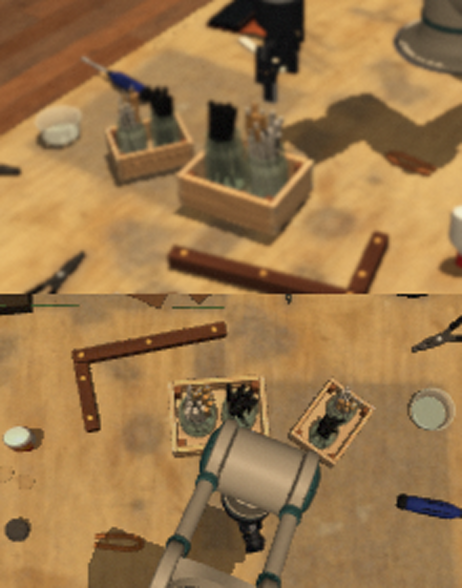

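View pics/w1.png

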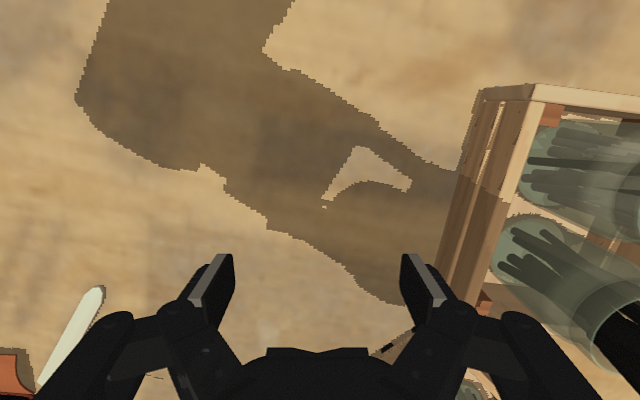

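```bash
python3 - <<'E'
from h import *
from scipy.spatial.transform import Rotation as Ro
d=load('w1.png');s=manip.get_state();M=Ro.from_quat(s['ee_rot'],scalar_first=True).as_matrix();p=s['position']
print('cam in tool (mm)',(M.T@(-d['R'].T@d['t']-p)*1000).round(), 'yaw',np.degrees(np.arctan2(M[1,1],M[0,1])))
for n,u,v in (('padin',402,256),('padtipback',428,256),('padback',450,300),('fbackjoint',478,312),('link low',518,312),('linkout',575,372)):
    print(n,[(b,*(M.T@(ray(d,u,v,p[2]+b/1000)-p)*1000).round()[1:]) for b in (0,13,30,45,60,75)])
E
```

```text
cam in tool (mm) [-137.   -3.  -85.] yaw 11.553781693507206
padin [(0, np.float64(40.0), np.float64(-8.0)), (13, np.float64(36.0), np.float64(-15.0)), (30, np.float64(30.0), np.float64(-25.0)), (45, np.float64(26.0), np.float64(-33.0)), (60, np.float64(21.0), np.float64(-42.0)), (75, np.float64(16.0), np.float64(-50.0))]
padtipback [(0, np.float64(54.0), np.float64(-8.0)), (13, np.float64(48.0), np.float64(-15.0)), (30, np.float64(41.0), np.float64(-25.0)), (45, np.float64(35.0), np.float64(-33.0)), (60, np.float64(29.0), np.float64(-42.0)), (75, np.float64(22.0), np.float64(-50.0))]
padback [(0, np.float64(69.0), np.float64(20.0)), (13, np.float64(62.0), np.float64(10.0)), (30, np.float64(53.0), np.float64(-3.0)), (45, np.float64(45.0), np.float64(-15.0)), (60, np.float64(37.0), np.float64(-26.0)), (75, np.float64(29.0), np.float64(-38.0))]
fbackjoint [(0, np.float64(86.0), np.float64(28.0)), (13, np.float64(78.0), np.float64(17.0)), (30, np.float64(67.0), np.float64(3.0)), (45, np.float64(57.0), np.float64(-9.0)), (60, np.float64(47.0), np.float64(-22.0)), (75, np.float64(37.0), np.float64(-34.0))]
link low [(0, np.float64(109.0), np.float64(28.0)), (13, np.float64(98.0), np.float64(17.0)), (30, np.float64(84.0), np.float64(3.0)), (45, np.float64(72.0), np.float64(-9.0)), (60, np.float64(60.0), np.float64(-22.0)), (75, np.float64(47.0), np.float64(-34.0))]
linkout [(0, np.float64(153.0), np.float64(72.0)), (13, np.float64(138.0), np.float64(57.0)), (30, np.float64(119.0), np.float64(37.0)), (45, np.float64(102.0), np.float64(20.0)), (60, np.float64(84.0), np.float64(3.0)), (75, np.float64(67.0), np.float64(-14.0))]
```

```bash
python3 -m crank '{"grip":[1,1,1,1,1,1,1,1,1,1,1,1,1,1,1,1,1,1],"slide":[[0,0,0],[0,0,0],[0,0,0],[0,0,0],[0,0,0],[0,0,0],[0,0,0],[0,0,0],[0,0,0],[0,0,0],[1,1,-3],[2,2,-6],[2,2.6,-7.5],[3.5,2.6,-7.5],[5,2.6,-7.5],[6,2.6,-7.5],[6,2.6,-7.5],[6,2.6,-7.5]],"roll":[8,16,24,32,40,48,56,64,72,80,82.7,82.7,82.7,82.7,82.7,82.7,82.7,82.7]}'
python3 - <<'E'
from h import *
snap('wrist','w2.png'); d=snap('scene','scene3.png')
s=manip.get_state();print(s['position'],s['qpos'],s['contact_force'])
a=cv2.imread('pics/scene3.png')[110:240,200:400]
b=cv2.imread('pics/w2.png')
cv2.imwrite('pics/c3.png',np.vstack([cv2.resize(a,(480,312),interpolation=cv2.INTER_CUBIC),cv2.resize(b,(480,288))]))
E
```

```text
clock: 3.85
position: [0.5063, -0.0745, 0.0174]
ee_rot: [0.707, -0.026, 0.706, 0.026]
contact_force: [-0.0, 0.4, 0.4]
width: 0.0856
[ 0.50524398 -0.07434771  0.01679233] [-2.82428820e-01  3.99194413e-01  1.93850662e+00  1.45340948e-05
  8.04189448e-01 -1.92727299e+00] [-0.17255733  0.02452446 -0.56315792]
```

View pics/c3.png

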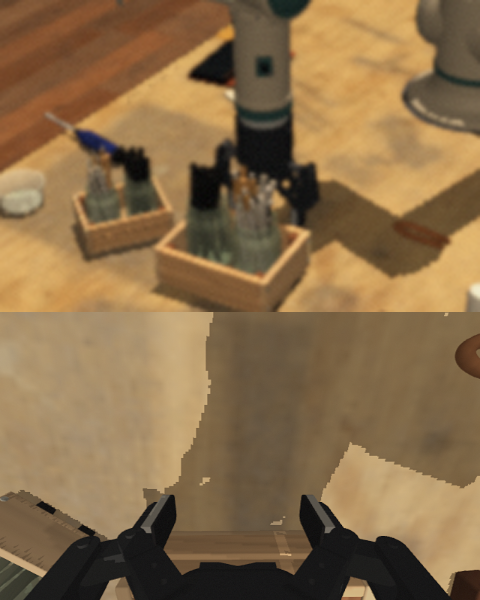

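```bash
python3 -m crank '{"grip":[1,1,1,1,1,1,1,1,1,1],"slide":[[1,0.1,0],[2,0.2,0],[2.4,0.3,0],[2.8,0.3,0],[3.2,0.4,0],[3.6,0.5,0],[4,0.6,0],[4.4,0.7,0],[4.7,0.75,0],[4.7,0.75,0]],"roll":[0,0,0,0,0,0,0,0,0,0]}'
python3 - <<'E'
from h import *
snap('wrist','w3.png'); d=snap('scene','scene4.png')
s=manip.get_state();print(s['position'],s['contact_force'],s['moment'])
a=cv2.imread('pics/scene4.png')[110:240,200:400]
b=cv2.imread('pics/w3.png')
cv2.imwrite('pics/c4.png',np.vstack([cv2.resize(a,(480,312),interpolation=cv2.INTER_CUBIC),cv2.resize(b,(480,288))]))
E
```

```text
clock: 4.95
position: [0.5494, -0.0666, 0.0157]
ee_rot: [0.704, -0.026, 0.709, 0.027]
contact_force: [-6.6, -1.8, 3.3]
width: 0.0853
[ 0.5493566  -0.06661263  0.01573   ] [-6.157965    0.15023573  3.00796077] [-0.13342063  0.80726812  0.04332903]
```

View pics/c4.png

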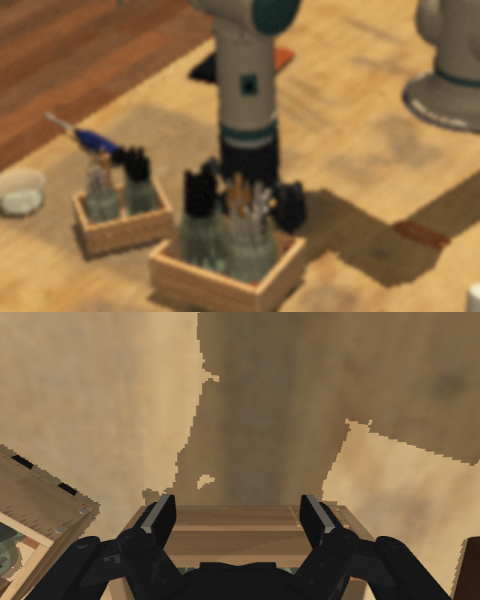

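```bash
python3 -m crank '{"grip":[1,1,1,1,1,1,1,1,1,1,1,1,1],"slide":[[0.4,0.1,0.1],[0.8,0.2,0.1],[1.2,0.2,0.1],[1.6,0.3,0.1],[2,0.4,0.1],[2.4,0.5,0.1],[2.8,0.6,0.1],[3.2,0.6,0.1],[3.6,0.7,0.1],[4,0.8,0.1],[4.4,0.9,0.1],[4.6,1,0.1],[4.6,1,0.1]],"roll":[0.6,1.2,1.8,2.4,3,3.6,4.2,4.8,5.4,6,6.6,7.2,7.2]}'
python3 - <<'E'
from h import *
snap('wrist','w4.png'); d=snap('scene','scene5.png'); snap('top','top5.png')
s=manip.get_state();print(s['position'],s['contact_force'],s['moment'])
a=cv2.imread('pics/scene5.png')[130:290,200:400]
b=cv2.imread('pics/top5.png')[130:230,220:360]
cv2.imwrite('pics/c5.png',np.hstack([cv2.resize(a,(375,300),interpolation=cv2.INTER_CUBIC),cv2.resize(b,(420,300),interpolation=cv2.INTER_CUBIC)]))
E
```

```text
clock: 6.35
position: [0.5997, -0.0568, 0.0174]
ee_rot: [0.704, -0.071, 0.703, 0.071]
contact_force: [-2.8, -1.7, -2.3]
width: 0.0854
[ 0.59957751 -0.05679185  0.01757062] [-2.49070844  0.15852713 -0.86941768] [-0.16935743  0.29540731  0.10124552]
```

View pics/c5.png

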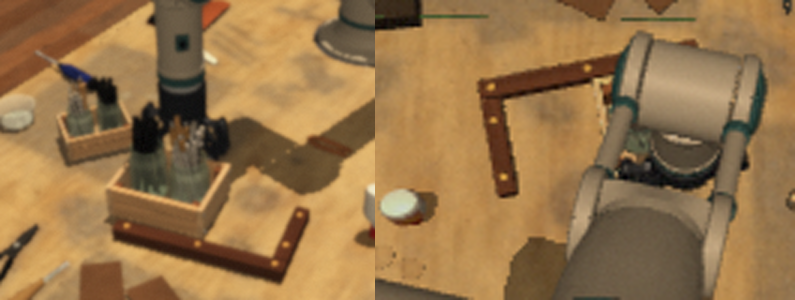

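```bash
for i in 1; do python3 -m crank '{"grip":[1,1,1,1],"slide":[[0.2,0.05,0],[0.4,0.1,0],[0.6,0.1,0],[0.6,0.1,0]],"roll":[0,0,0,0]}'; python3 -m crank '{"grip":[1,1,1],"slide":[[0.1,0,0],[0.2,0.05,0],[0.2,0.05,0]],"roll":[0,0,0]}'; done
```

```text
clock: 6.9
position: [0.6036, -0.0558, 0.0176]
ee_rot: [0.703, -0.07, 0.704, 0.071]
contact_force: [-5.7, -0.2, 1.4]
width: 0.0853
clock: 7.2
position: [0.6054, -0.0553, 0.0176]
ee_rot: [0.703, -0.07, 0.705, 0.071]
contact_force: [-6.1, -1.3, 2.1]
width: 0.0855
```

```bash
python3 -m crank '{"grip":[1,1,1],"slide":[[0.2,0.05,0],[0.3,0.05,0],[0.3,0.05,0]],"roll":[0,0,0]}'; python3 -m crank '{"grip":[1,1,1],"slide":[[0.1,0,0],[0.2,0.05,0],[0.2,0.05,0]],"roll":[0,0,0]}'
```

```text
clock: 7.5
position: [0.6083, -0.0547, 0.0176]
ee_rot: [0.703, -0.07, 0.705, 0.071]
contact_force: [-6.2, -0.5, 1.4]
width: 0.0853
clock: 7.8
position: [0.6103, -0.0543, 0.0176]
ee_rot: [0.703, -0.07, 0.705, 0.071]
contact_force: [-6.9, -1.3, 1.7]
width: 0.0853
```

```bash
python3 -m crank '{"grip":[1,1,1],"slide":[[0.1,0,0],[0.2,0.05,0],[0.2,0.05,0]],"roll":[0,0,0]}'; python3 -m crank '{"grip":[1,1,1],"slide":[[0.1,0,0],[0.2,0.05,0],[0.2,0.05,0]],"roll":[0,0,0]}'
python3 - <<'E'
from h import *
from scipy.spatial.transform import Rotation as Ro
s=manip.get_state();M=Ro.from_quat(s['ee_rot'],scalar_first=True).as_matrix()
print(np.degrees(np.arctan2(-M[0,1],M[1,1])),s['contact_force'],s['moment'])
E
```

```text
clock: 8.1
position: [0.6123, -0.0538, 0.0175]
ee_rot: [0.703, -0.07, 0.705, 0.071]
contact_force: [-5.6, -1.4, 1.2]
width: 0.0859
clock: 8.4
position: [0.6137, -0.0535, 0.0176]
ee_rot: [0.702, -0.07, 0.705, 0.071]
contact_force: [-7.7, -2.0, 3.4]
width: 0.0851
11.463124156431457 [-7.67018536 -2.04882217  3.3680306 ] [-0.23210335  0.96148669  0.05432418]
```

```bash
python3 -m crank '{"grip":[1,1,1],"slide":[[0.1,0,0],[0.2,0.05,0],[0.2,0.05,0]],"roll":[0,0,0]}'
python3 - <<'E'
from h import *
snap('scene','scene6.png')
b=cv2.imread('pics/scene6.png')[180:300,220:380]
cv2.imwrite('pics/c6.png',cv2.resize(b,(800,600),interpolation=cv2.INTER_CUBIC))
E
```

```text
clock: 8.7
position: [0.6136, -0.0536, 0.0176]
ee_rot: [0.701, -0.071, 0.707, 0.071]
contact_force: [-10.4, -4.1, 6.0]
width: 0.0856
```

View pics/c6.png

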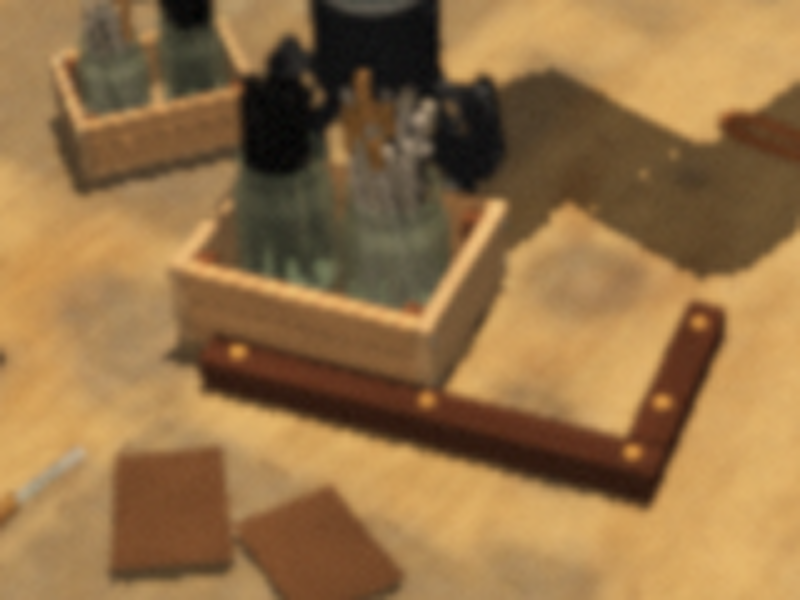

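```bash
python3 -m crank '{"grip":[1,1,1,1,1,1,1,1,1,1,1,1,1,1,1,1,1,1,1,1],"slide":[[-2,-0.4,0],[-4,-0.8,0],[-5.9,-1.2,0],[-5.9,-1.2,4],[-5.9,-1.2,8],[-5.9,-1.2,12],[-5.9,-1.2,16],[-5.9,-1.2,20],[-5.9,-1.2,23],[-5.9,-1.2,23],[-4,-3,23],[-2,-5,23],[0,-7,23],[2,-9,23],[4,-11,23],[6,-13,23],[8,-15,23],[9.2,-16,23],[9.2,-16,23],[9.2,-16,23]],"roll":[0,0,0,-8,-16,-24,-32,-40,-48,-56,-64,-72,-80,-88,-96,-104,-112,-120,-128,-136]}'
python3 -m crank '{"grip":[1,1,1,1,1,1,1],"slide":[[0,0,0],[0,0,0],[0,0,0],[0,0,0],[0,0,0],[0,0,0],[0,0,0]],"roll":[-8,-16,-24,-32,-40,-44,-44]}'
python3 - <<'E'
from h import *
from scipy.spatial.transform import Rotation as Ro
s=manip.get_state();M=Ro.from_quat(s['ee_rot'],scalar_first=True).as_matrix()
print(np.degrees(np.arctan2(M[1,1],M[0,1])),s['position'],s['qpos'])
snap('wrist','w7.png'); snap('top','top7.png'); snap('scene','scene7.png')
a=cv2.imread('pics/top7.png')[130:230,240:400]
b=cv2.imread('pics/w7.png')
cv2.imwrite('pics/c7.png',np.vstack([cv2.resize(a,(480,300),interpolation=cv2.INTER_CUBIC),cv2.resize(b,(480,300))]))
E
```

```text
clock: 10.75
position: [0.7119, -0.2135, 0.2477]
ee_rot: [0.328, 0.628, 0.326, -0.626]
contact_force: [0.3, -0.6, 0.4]
width: 0.0855
clock: 11.45
position: [0.7113, -0.2129, 0.2483]
ee_rot: [0.071, 0.705, 0.07, -0.702]
contact_force: [-0.5, 0.4, -0.5]
width: 0.0852
-78.5364682946232 [ 0.71125046 -0.21287739  0.24828925] [-3.84873827e-01  5.28999868e-01  1.05901432e+00  9.02570078e-04
  1.54986328e+00  9.85826576e-01]
```

View pics/c7.png

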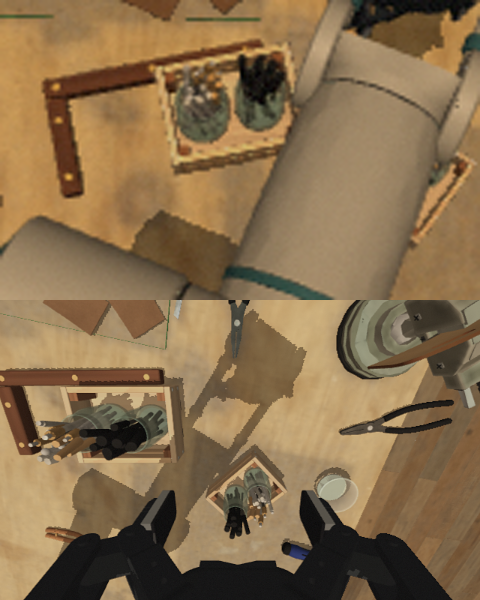

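```bash
python3 - <<'E'
from h import *
d=load('top7.png'); a=.2;R=np.array([[np.cos(a),-np.sin(a)],[np.sin(a),np.cos(a)]])
P=lambda u,v,z:(ray(d,240+(u+.5)/3-.5,130+(v+.5)/3-.5,z)[:2]-[.6989,.1595])@R
print([P(u,v,.064).round(4) for u,v in ((157,70),(290,43),(298,152),(177,173))])
s=manip.get_state()['position'];print((s[:2]-[.6989,.1595])@R)
w=load('w7.png');f=lambda u,v,z:((ray(w,u/.75,(v-300)/.75,z)[:2]-[.6989,.1595])@R).round(4)
print('wrist -y far/near corners',f(184,378,.064),f(184,462,.064),'small',f(250,445,.05),f(206,492,.05),'rail',f(163,385,.024),f(34,386,.024),f(36,452,.024))
E
```

```text
[array([ 0.001 , -0.1119]), array([ 0.004 , -0.2711]), array([-0.1269, -0.2538]), array([-0.1248, -0.1124])]
[-0.06256204 -0.36728695]
wrist -y far/near corners [ 0.0168 -0.2895] [-0.1129 -0.2794] small [-0.0884 -0.3868] [-0.176  -0.3103] rail [ 0.0056 -0.2452] [ 0.004  -0.0353] [-0.1098 -0.0051]
```

```bash
python3 -m crank '{"grip":[1,1,1,1,1,1,1,1],"slide":[[0.7,0.1,-4],[0.7,0.1,-8],[0.7,0.1,-12],[0.7,0.1,-16],[0.7,0.1,-20],[0.7,0.1,-22],[0.7,0.1,-24],[0.7,0.1,-24]],"roll":[0,0,0,0,0,0,0,0]}'
python3 -m crank '{"grip":[1,1,1,1,1,1,1,1,1],"slide":[[-0.1,0.5,0],[-0.2,1,0],[-0.3,1.5,0],[-0.4,2,0],[-0.5,2.5,0],[-0.6,3,0],[-0.7,3.5,0],[-0.8,4,0],[-0.8,4,0]],"roll":[0,0,0,0,0,0,0,0,0]}'
```

```text
clock: 12.4
position: [0.7149, -0.2111, 0.0037]
ee_rot: [-0.07, -0.702, -0.072, 0.705]
contact_force: [-0.4, 1.0, -0.8]
width: 0.0852
clock: 13.3
position: [0.7106, -0.174, 0.009]
ee_rot: [0.072, 0.705, 0.069, -0.702]
contact_force: [0.5, -5.1, 3.5]
width: 0.0847
```

```bash
python3 -m crank '{"grip":[1,1,1,1,1,1,1,1,1,1,1,1,1],"slide":[[-0.1,0.5,0],[-0.2,1,0],[-0.3,1.5,0],[-0.4,2,0],[-0.5,2.5,0],[-0.6,3,0],[-0.7,3.5,0],[-0.8,4,0],[-0.9,4.5,0],[-1,5,0],[-1.1,5.5,0],[-1.2,6,0],[-1.2,6,0]],"roll":[0,0,0,0,0,0,0,0,0,0,0,0,0]}'
python3 - <<'E'
from h import *
s=manip.get_state();print(s['contact_force'])
snap('scene','scene8.png'); snap('wrist','w8.png')
b=cv2.imread('pics/scene8.png')[160:300,220:400]
w=cv2.imread('pics/w8.png')
cv2.imwrite('pics/c8.png',np.hstack([cv2.resize(b,(440,342),interpolation=cv2.INTER_CUBIC),cv2.resize(w,(360,342))]))
E
```

```text
clock: 14.6
position: [0.6985, -0.1142, 0.009]
ee_rot: [0.072, 0.705, 0.069, -0.702]
contact_force: [0.8, -5.1, 4.5]
width: 0.0854
[ 0.79859968 -5.12008965  4.47188231]
```

View pics/c8.png

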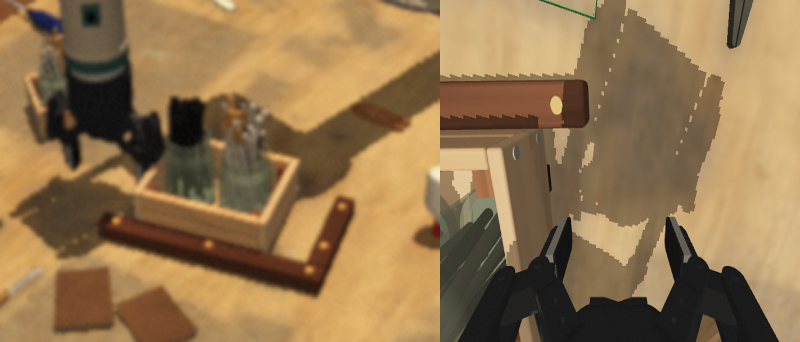

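```bash
python3 -m crank '{"grip":[1,1,1,1,1,1,1,1],"slide":[[-0.1,0.5,0],[-0.2,1,0],[-0.3,1.5,0],[-0.4,2,0],[-0.5,2.5,0],[-0.6,2.9,0],[-0.65,3.2,0],[-0.65,3.2,0]],"roll":[0,0,0,0,0,0,0,0]}'
python3 -m crank '{"grip":[1,1,1],"slide":[[0,0.2,0],[-0.1,0.3,0],[-0.1,0.3,0]],"roll":[0,0,0]}'
python3 -m crank '{"grip":[1,1,1],"slide":[[0,0.2,0],[-0.1,0.3,0],[-0.1,0.3,0]],"roll":[0,0,0]}'
```

```text
clock: 15.5
position: [0.6919, -0.0828, 0.009]
ee_rot: [0.073, 0.705, 0.069, -0.702]
contact_force: [-0.6, -7.1, 4.2]
width: 0.0852
clock: 15.8
position: [0.6913, -0.08, 0.009]
ee_rot: [0.073, 0.705, 0.069, -0.702]
contact_force: [1.5, -7.9, 3.9]
width: 0.0858
clock: 16.1
position: [0.6905, -0.0769, 0.009]
ee_rot: [0.072, 0.705, 0.069, -0.702]
contact_force: [1.5, -7.1, 3.2]
width: 0.0853
```

```bash
python3 -m crank '{"grip":[1,1,1],"slide":[[0,0.2,0],[-0.1,0.3,0],[-0.1,0.3,0]],"roll":[0,0,0]}'
python3 -m crank '{"grip":[1,1,1],"slide":[[0,0.1,0],[0,0.2,0],[0,0.2,0]],"roll":[0,0,0]}'
python3 -m crank '{"grip":[1,1,1],"slide":[[0,0.1,0],[0,0.2,0],[0,0.2,0]],"roll":[0,0,0]}'
python3 - <<'E'
from h import *
s=manip.get_state();print(s['contact_force'])
snap('scene','scene9.png')
b=cv2.imread('pics/scene9.png')[180:300,240:400]
cv2.imwrite('pics/c9.png',cv2.resize(b,(800,600),interpolation=cv2.INTER_CUBIC))
E
```

```text
clock: 16.4
position: [0.6897, -0.0738, 0.0091]
ee_rot: [0.072, 0.705, 0.069, -0.702]
contact_force: [1.7, -7.6, 3.7]
width: 0.0854
clock: 16.7
position: [0.6895, -0.0719, 0.0091]
ee_rot: [0.072, 0.705, 0.069, -0.702]
contact_force: [1.4, -7.7, 3.8]
width: 0.0857
clock: 17.0
position: [0.6892, -0.0703, 0.0091]
ee_rot: [0.073, 0.705, 0.069, -0.702]
contact_force: [0.2, -8.6, 4.0]
width: 0.0857
[ 0.17360629 -8.61142288  3.97433454]
```

View pics/c9.png

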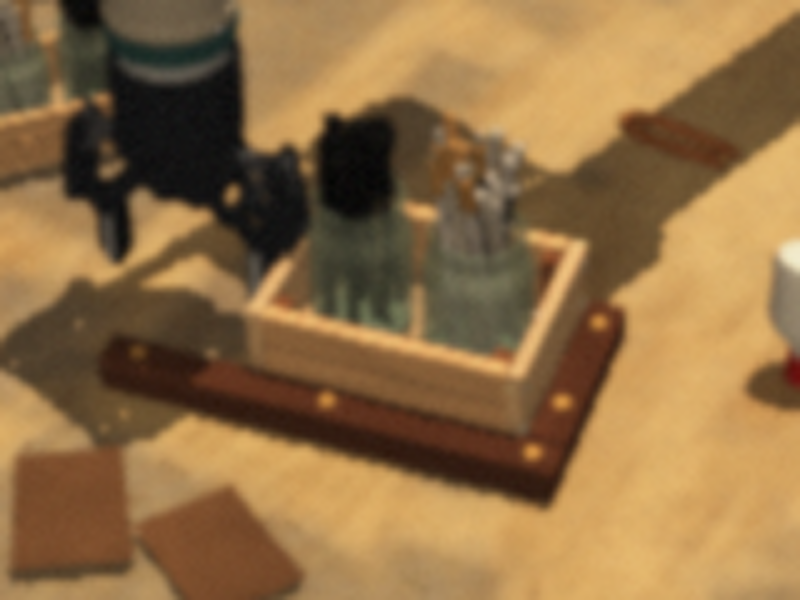

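```bash
python3 -m crank '{"grip":[1,1,1],"slide":[[0,0.1,0],[0,0.2,0],[0,0.2,0]],"roll":[0,0,0]}'
python3 -m crank '{"grip":[1,1,1],"slide":[[0,0.1,0],[0,0.2,0],[0,0.2,0]],"roll":[0,0,0]}'
```

```text
clock: 17.35
position: [0.6889, -0.0687, 0.0091]
ee_rot: [0.073, 0.705, 0.069, -0.702]
contact_force: [-0.8, -9.2, 5.1]
width: 0.0855
clock: 17.65
position: [0.6891, -0.0678, 0.0094]
ee_rot: [0.074, 0.705, 0.068, -0.702]
contact_force: [-1.0, -11.5, 6.1]
width: 0.0856
```

```bash
python3 -m crank '{"grip":[1,1,1],"slide":[[0,0.1,0],[0,0.2,0],[0,0.2,0]],"roll":[0,0,0]}'
python3 -m crank '{"grip":[1,1,1],"slide":[[0,0.1,0],[0,0.2,0],[0,0.2,0]],"roll":[0,0,0]}'
```

```text
clock: 17.95
position: [0.6895, -0.0669, 0.0099]
ee_rot: [0.075, 0.705, 0.068, -0.702]
contact_force: [-1.2, -14.0, 7.7]
width: 0.0854
clock: 18.25
position: [0.6898, -0.0662, 0.0103]
ee_rot: [0.075, 0.705, 0.067, -0.702]
contact_force: [-1.1, -17.7, 9.0]
width: 0.0853
```

```bash
python3 -m crank '{"grip":[1,1,1,1,1,1,1,1,1,1,1,1,1,1,1,1,1,1,1,1],"slide":[[0.3,-1.5,0],[0.8,-4,0],[1.2,-6,0],[1.2,-6,4],[1.2,-6,8],[1.2,-6,12],[1.2,-6,16],[1.2,-6,20],[1.2,-6,24],[1.2,-6,24],[-3,-4,24],[-7,-2,24],[-11,0,24],[-15,2,24],[-19,4,24],[-23,6,24],[-26.5,8,24],[-26.5,8,24],[-26.5,8,24],[-26.5,8,24]],"roll":[0,0,0,0,0,0,0,0,0,0,0,0,0,0,0,0,0,0,0,0]}'
python3 - <<'E'
from h import *
s=manip.get_state();print(s['position'],s['contact_force'])
snap('wrist','w10.png'); snap('top','top10.png')
a=cv2.imread('pics/top10.png')[130:230,230:370]
b=cv2.imread('pics/w10.png')
cv2.imwrite('pics/c10.png',np.hstack([cv2.resize(a,(420,300),interpolation=cv2.INTER_CUBIC),cv2.resize(b,(380,300))]))
E
```

```text
clock: 20.25
position: [0.4235, 0.0206, 0.2473]
ee_rot: [0.071, 0.704, 0.07, -0.703]
contact_force: [0.1, 0.3, 0.1]
width: 0.0853
[0.42350548 0.02064786 0.24725136] [0.12923031 0.28488688 0.1448175 ]
```

View pics/c10.png

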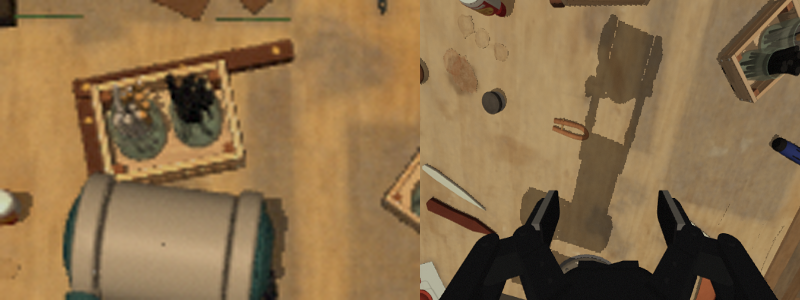

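```bash
python3 -m crank '{"grip":[1,1,1,1,1,1,1,1,1,1,1,1,1],"slide":[[2.5,-0.5,0],[5.1,0,0],[5.1,0,-4],[5.1,0,-8],[5.1,0,-12],[5.1,0,-16],[5.1,0,-20],[5.1,0,-23],[7,0.4,-23],[10,1,-23],[13,1.6,-23],[14.7,2,-23],[14.7,2,-23]],"roll":[0,0,0,0,0,0,0,0,0,0,0,0,0]}'
python3 -m crank '{"grip":[1,1,1,1,1],"slide":[[0.3,0.05,0],[0.6,0.1,0],[0.9,0.15,0],[1.1,0.2,0],[1.1,0.2,0]],"roll":[0,0,0,0,0]}'
```

```text
clock: 21.65
position: [0.5734, 0.0407, 0.0165]
ee_rot: [0.071, 0.705, 0.07, -0.703]
contact_force: [-0.5, 0.1, -0.2]
width: 0.0854
clock: 22.15
position: [0.5805, 0.043, 0.0175]
ee_rot: [0.071, 0.704, 0.07, -0.703]
contact_force: [0.1, -0.3, 1.1]
width: 0.0851
```

```bash
for k in 1; do
python3 -m crank '{"grip":[1,1,1,1],"slide":[[0.2,0.05,0],[0.4,0.1,0],[0.6,0.1,0],[0.6,0.1,0]],"roll":[0,0,0,0]}'
python3 -m crank '{"grip":[1,1,1],"slide":[[0.1,0,0],[0.2,0.05,0],[0.2,0.05,0]],"roll":[0,0,0]}'
python3 -m crank '{"grip":[1,1,1],"slide":[[0.1,0,0],[0.2,0.05,0],[0.2,0.05,0]],"roll":[0,0,0]}'
python3 -m crank '{"grip":[1,1,1],"slide":[[0.1,0,0],[0.2,0.05,0],[0.2,0.05,0]],"roll":[0,0,0]}'; done
```

```text
clock: 22.55
position: [0.5869, 0.044, 0.0174]
ee_rot: [0.071, 0.704, 0.07, -0.703]
contact_force: [0.4, 0.2, -0.5]
width: 0.0851
clock: 22.85
position: [0.5886, 0.0446, 0.0173]
ee_rot: [0.07, 0.704, 0.07, -0.704]
contact_force: [0.4, 0.5, 0.5]
width: 0.0855
clock: 23.15
position: [0.5906, 0.0451, 0.0173]
ee_rot: [0.071, 0.704, 0.07, -0.704]
contact_force: [-0.2, -0.3, 0.7]
width: 0.0857
clock: 23.45
position: [0.5927, 0.0456, 0.0174]
ee_rot: [0.07, 0.704, 0.07, -0.703]
contact_force: [-0.0, -0.8, -0.6]
width: 0.0852
```

```bash

python3 -m crank '{"grip":[1,1,1],"slide":[[0.1,0,0],[0.2,0.05,0],[0.2,0.05,0]],"roll":[0,0,0]}'
python3 -m crank '{"grip":[1,1,1],"slide":[[0.1,0,0],[0.2,0.05,0],[0.2,0.05,0]],"roll":[0,0,0]}'
python3 -m crank '{"grip":[1,1,1],"slide":[[0.1,0,0],[0.2,0.05,0],[0.2,0.05,0]],"roll":[0,0,0]}'
```

```text
clock: 23.75
position: [0.593, 0.0457, 0.0172]
ee_rot: [-0.071, -0.702, -0.071, 0.705]
contact_force: [-3.7, -2.4, 2.8]
width: 0.0855
clock: 24.05
position: [0.5929, 0.0458, 0.017]
ee_rot: [-0.071, -0.701, -0.071, 0.706]
contact_force: [-8.3, -3.5, 5.7]
width: 0.0855
clock: 24.35
position: [0.5928, 0.0458, 0.0171]
ee_rot: [-0.072, -0.699, -0.071, 0.707]
contact_force: [-12.5, -5.7, 8.6]
width: 0.0852
```

```bash
python3 -m crank '{"grip":[1,1,1,1,1,1,1,1,1,1,1,1,1,1,1,1,1],"slide":[[-2,-0.4,0],[-4,-0.8,0],[-6,-1.2,0],[-6,-1.2,4],[-6,-1.2,8],[-6,-1.2,12],[-6,-1.2,16],[-6,-1.2,20],[-6,-1.2,24],[-10,-1.2,24],[-14,-1.2,24],[-18,-1.2,24],[-22,-1.2,24],[-26,-1.2,24],[-28,-1.2,24],[-28,-1.2,24],[-28,-1.2,24]],"roll":[0,0,0,0,0,0,0,0,0,0,0,0,0,0,0,0,0]}'
python3 - <<'E'
from h import *
s=manip.get_state();print(s['position'],s['contact_force'])
snap('scene','scene11.png'); snap('top','top11.png')
a=cv2.imread('pics/top11.png')[135:215,235:345]
b=cv2.imread('pics/scene11.png')[190:300,240:391]
cv2.imwrite('pics/c11.png',np.hstack([cv2.resize(a,(440,320),interpolation=cv2.INTER_CUBIC),cv2.resize(b,(360,320),interpolation=cv2.INTER_CUBIC)]))
d0=cv2.imread('pics/top1.png');d1=cv2.imread('pics/top11.png')
E
```

```text
clock: 26.05
position: [0.3197, 0.0351, 0.2579]
ee_rot: [0.07, 0.705, 0.07, -0.702]
contact_force: [0.1, -0.1, 0.3]
width: 0.0851
[0.3196564  0.03511461 0.25793454] [ 0.14717785 -0.09066314  0.28511278]
```

View pics/c11.png

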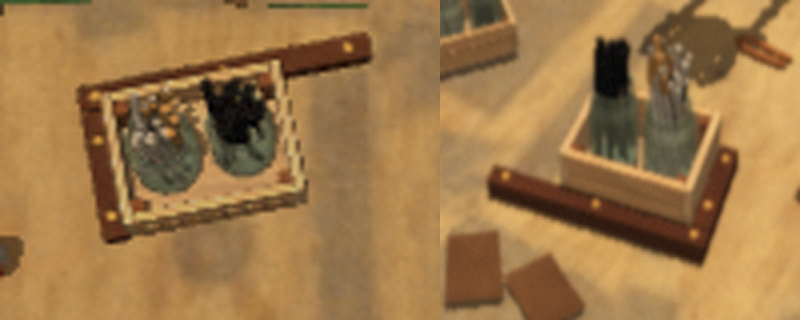

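```bash
python3 - <<'E'
from h import *
d=load('top11.png'); a=.2;R=np.array([[np.cos(a),-np.sin(a)],[np.sin(a),np.cos(a)]])
P=lambda u,v,z:(ray(d,235+(u+.5)/4-.5,135+(v+.5)/4-.5,z)[:2]-[.6989,.1595])@R
c=np.array([P(u,v,.064) for u,v in ((102,97),(278,62),(305,187),(128,226))]);print(c.round(4),c.mean(0))
x=c[0]-c[3]+c[1]-c[2];y=c[0]-c[1]+c[3]-c[2];print('yaw vs .2',np.arctan2(x[1],x[0]),np.arctan2(-y[0],y[1]))
o=np.array([P(u,v,.024) for u,v in ((80,97),(107,241))]);print('side rail outer',o, 'bk outer',P(370,35,.024),P(80,90,.024))
E
```

```text
[[ 0.0009  0.0012]
 [ 0.0033 -0.1555]
 [-0.1121 -0.1577]
 [-0.1171 -0.002 ]] [-0.05622613 -0.07849539]
yaw vs .2 0.02311698788855718 0.0235628337923429
side rail outer [[ 0.01801205  0.02436581]
 [-0.11734485  0.02201018]] bk outer [ 0.0260999  -0.24355831] [0.02450012 0.02332208]
```

```bash
python3 -c "
from rig import manip
print(manip.sign_off())"
```

```text
the job is handed in; nothing more can be done
None
```

The crate is in the corner, against both rails, and the job is handed in. sign_off gave no verdict.

**What I did:**
- I pushed the crate onto the back rail with the sides of the open fingers, tips about 30 mm above the bench, turning it square on the way.
- I then slid it along that rail to the side rail, pushing its end wall with the back of one finger.
- A last press from the front met resistance at once, so the crate had stayed on the back rail. I then raised the hand and moved it clear.

**Last checks:**
- **Position:** the final top view puts the crate's centre at about x = -0.056, y = -0.0785 in the stop's frame. Both are inside the limits, and the expected home is -0.06, -0.08. The x value has only about 2 mm to spare, roughly the accuracy of the calibration. The press that met the rail supports it.
- **Squareness:** the crate measured 0.023 rad against my assumed stop yaw of 0.20. The rails' own edges suggest the stop is nearer 0.21, so the true error is probably 0.01 to 0.02 rad; the limit is 0.05.
- **Upright and clear:** the crate looked upright in both views. The force reading was about zero once the hand was away.
- **Forces and time:** pushing took 6 to 9 N and at most about 20 N against the rails. The clock read about 26 s.

**Not fully checked or disagreeing:**
- I did not measure the other objects again; I saw no contact with them.
- One earlier wrist-camera reading of the crate's corners was about 1 to 2 cm off the top view, so I did not rely on it.
- I viewed 13 pictures, three over the budget of 10.

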